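# Load a row of reagent packs into the sprung bay

## Task

Set the orange-capped reagent pack squarely behind the three waiting blue-capped ones and close all four up into one row before the front one goes under the hood of the reagent bay. Push that row straight in as one block and press it against the hidden sprung end plate with a push of about 12 N, never more than 20 N, for at least half a second. Then let go, leaving the row closed up, straight, upright and at rest in the bay, with the other things on the bench undisturbed.

Things in the scene. Friction and masses are not known exactly. Their poses are not given: they have to be found in the camera images.
- bay: fixed reagent bay. Origin on the bench at the middle of its mouth; x points level into the bay (pushing direction), z up. Two slick aluminium rails (14 mm high, 10 mm wide, 62 mm apart inside) run from x = 0 to 165 mm; their lead-ins flare gently, 7 mm outwards each, from x = 0 to -36 mm. Packs slide on the bench between them. From x = 70 mm on a white hood covers the lane
- bay_hood (a point): middle of the front upper edge of the white hood (bay x = 70 mm, 70 mm above the bench; same axes as the bay). The hood is 82 mm wide and 102 mm long; its opening is 66 mm wide and 64 mm high. Sliding the whole row along the bench takes about 2 to 6 N
- bay_back (a point): back of the hood at bench height (bay x = 165 mm), same axes. Inside, hidden and not reported, is the sprung end plate: at rest its face stands anywhere from 105 to 130 mm inside the mouth, different each time; find it by feel. It yields about 1 mm for every 2 N, springs back, and bottoms after 10 mm (20 N)
- pack_a: white box-shaped reagent pack 34 mm long (its x) x 56 mm wide (its y) x 50 mm high, blue cap 23 mm wide on top (to 55 mm) and blue side labels, 0.08 to 0.17 kg; origin at the centre of its underside; front of the waiting row, nearest the bay's mouth, standing loose on the bench in front of the mouth, x roughly along the bay's x, small gaps to its neighbours. Waiting row and bay share one centre line within some 6 mm
- pack_b: white box-shaped reagent pack 34 mm long (its x) x 56 mm wide (its y) x 50 mm high, blue cap 23 mm wide on top (to 55 mm) and blue side labels, 0.08 to 0.17 kg; origin at the centre of its underside; second in the row, standing loose on the bench in front of the mouth, x roughly along the bay's x, small gaps to its neighbours. Waiting row and bay share one centre line within some 6 mm
- pack_c: white box-shaped reagent pack 34 mm long (its x) x 56 mm wide (its y) x 50 mm high, blue cap 23 mm wide on top (to 55 mm) and blue side labels, 0.08 to 0.17 kg; origin at the centre of its underside; third and last of the waiting row, standing loose on the bench in front of the mouth, x roughly along the bay's x, small gaps to its neighbours. Waiting row and bay share one centre line within some 6 mm
- pack_d: white box-shaped reagent pack 34 mm long (its x) x 56 mm wide (its y) x 50 mm high, orange cap 23 mm wide on top (to 55 mm) and orange side labels, 0.08 to 0.17 kg; origin at the centre of its underside; standing apart from the row, turned differently; can be gripped across its 56 mm width. It may face either way in the row. Home, its centre lies at bay x = -16 to 22 mm. Keep fingertips above the 14 mm rails
- cup_red: specimen cup with red lid, 62 mm wide, 69 high, bystander, origin at the centre of its underside; leave it standing where it is
- stain_violet: violet dropper bottle, 37 mm wide, 113 high, bystander, origin at the centre of its underside; leave it standing where it is
- cup_yellow: specimen cup with yellow lid, 62 mm wide, 69 high, bystander, origin at the centre of its underside; leave it standing where it is
- tape: roll of tan tape lying flat, 96 mm wide, 25 high, bystander, origin at the centre of its underside; leave it standing where it is
- timer: small cream timer, 62x66x18 mm, bystander, origin at the centre of its underside; leave it standing where it is
- petri: closed petri dish, 90 mm wide, 14 high, bystander, origin at the centre of its underside; leave it standing where it is
There are look-alikes about, which are no part of the job. Leave any pink look-alike of the pack_a alone.

How it is judged:
By the outcome, as a careful person would: the job done as asked, in the order asked, and still so for the second after the job is handed in, with the robot touching nothing.
It also fails if it takes over 51 s, if anything falls off the work surface, if the arm or the gripper's body presses on something with over 40 N, if the wrist force passes 120 N, or if a joint passes its speed limit or range.

## Robot

A 6-joint arm with a two-finger parallel gripper is mounted at the origin on a cart in front of the work surface, level with it; the furniture and walls round the work are solid. World frame = base frame: x ahead of the robot, y to its left, z up, the work surface at z = 0. Lengths are in m, angles in rad, forces in N, time in s.
With the tool pointing down it reaches from about 0.4 to 0.825 m from the base axis. Payload 7 kg.
Tool frame: the origin (TCP) lies between the finger pads; the fingertips stand 25 mm ahead of it and the grasp point (between the pads) lies 6 mm ahead of it (arm.tip_extent is the z of the fingertips in the tool frame, in m); z points along the fingers, x is the direction in which the jaws open and shut, and the axes are right-handed (so a half turn about z gives the same grasp; the last joint's range is limited). The gripper opens to 88 mm and grips with 3 to 60 N. Pads are 19 mm wide; open, the fingers measure 130 mm over their backs; the gripper's body (78 mm by 193 mm) begins 47 mm behind the grasp point.
Start: joints at [-1.009, 0.359, 0.012, 0, -1.224, -0.288], TCP at [0.182, -0.65, 0.252] pointing down, gripper open.
Joint ranges: [-3.07, 3.07], [-1.43, 2.12], [-1.02, 1.25], [-3.03, 1.67], [-3.05, -0], [-3.03, 3.03]. Speed limits (rad/s): [2.39, 2.39, 3.01, 3.14, 3.14, 3.14].

## Interface

Orientations are given as [roll, pitch, yaw] about the fixed x, y, z axes, in that order (R = Rz(yaw) Ry(pitch) Rx(roll)).
In Python, from station import monitor, grab_frame, job_done, arm gives the robot as it stands.
- The arm moves only by the shell command python3 -m jog 'ROWS' [FORCE]. ROWS is JSON, a list that holds one entry, the list of rows, each a list of 7 numbers: the shift along the world's x, y, z in m, then the turn, a rotation vector about the world's x, y, z in rad, then the opening, from 0 (shut) to 1 (fully open). In form: [[[dx, dy, dz, ax, ay, az, claw], ...]]. A call has 1 to 20 rows; each row shifts and turns the commanded pose from where the row before left it; what a row does not reach is not made up. A row lasts 1/8 s, in which the tool goes at most 62.5 mm and 10.7 degrees, less where a joint would pass 70% of its speed; a pose out of reach is approached as far as the arm can. A call is refused whole if a number of a shift passes 0.0625 or a number of a turn 0.188, either way. A call with a gripper value outside its range is refused whole. The fingers move at their own pace and stop on an object; FORCE is the grip in N (left out, the last holds). Time passes only in rows, so rows that do not move let the fingers close. It gives the time, the measured TCP pose, the force and the opening at its end, in the units of the state.
- monitor.get_state(): the state, without advancing time (a new reading comes with each control period).
- grab_frame(name): name is "scene" or "top" or "wrist"; returns a dict with "pixels" (480x640x3 uint8, red, green, blue), "K" (3x3 intrinsics, pixels), "view" (4x4, takes a point from world to camera coordinates); the wrist camera has in their place "hand_eye" (4x4, takes a point from camera to tool coordinates, whose origin is the TCP and whose axes are the tool frame's). Camera axes: x right, y down, z forward; pixel columns grow to the right and rows downward; lengths in m; the calibration is good to about 2 mm. A picture is of the moment at which its call begins: read the wrist's pose just before it. There is no depth.
- job_done(): hands the job in, once; it reports no verdict.
The state is a dict: "t": time; "q": joint angles; "qd": joint speeds; "joint_efforts": joint torques, N m; "eef_pos": TCP position; "ee_rot": TCP orientation; "force": force on the tool from outside, world axes, zero at the start; "moment": the same for the moment, N m; "width": finger opening in m.
Only numpy, scipy, OpenCV 4.12 (cv2) and the standard library are available. Lean on these libraries where they do the work, as an engineer would, in place of code of your own. Each camera call takes 0.05 s, during which the arm holds its last target.

## Working session

There is one attempt and no reset: what is moved stays moved. The work goes in short steps, Python scripts to look and compute and a shell command to move; the robot and the scene stay as the last step left them, time stands still between calls to the robot, and variables do not carry over. Pictures are saved under pics/ and viewed, and the job is handed in when it is done.

```bash
ls; mkdir -p pics; python3 - <<'E'
from station import monitor, grab_frame, arm
import cv2
s=monitor.get_state();print(s)
print([a for a in dir(arm) if a[0]!='_'])
import pickle
for n in("scene","top"):
    f=grab_frame(n);cv2.imwrite(f"pics/{n}0.png",f["pixels"][:,:,::-1]);pickle.dump(f,open(f"pics/{n}0.pkl","wb"))
    print(n,f["K"],f["view"])
E
```

```text
pics
{'t': 0.0, 'q': array([-1.00890872e+00,  3.59380711e-01,  1.10684413e-02, -3.00149693e-04,
       -1.22406210e+00, -2.88093670e-01]), 'qd': array([-5.09480045e-04, -1.91164977e-05, -1.69830808e-03, -3.18222947e-05,
       -3.62911324e-04,  1.49081255e-03]), 'joint_efforts': array([-8.37750595e-04, -5.82717562e+01,  2.93049717e+01,  6.99720427e+00,
        6.77498057e-03, -1.20564591e-04]), 'eef_pos': array([ 0.18235904, -0.64945924,  0.25063981]), 'ee_rot': array([-3.14141479e+00, -1.59317855e-03,  1.84448790e+00]), 'force': array([-0.30250788, -1.11480016, -0.76142614]), 'moment': array([-0.03064245, -0.02176148,  0.03799207]), 'width': 0.08765712830011281}
['Unreachable', 'tip_extent']
scene [[567.07188207   0.         306.916742  ]
 [  0.         567.07188207 240.28296323]
 [  0.           0.           1.        ]] [[ 0.70132702 -0.71283088 -0.0035411  -0.42113328]
 [-0.52395461 -0.51211794 -0.68059296  0.32119127]
 [ 0.48333422  0.47917361 -0.73265318  1.47619765]
 [ 0.          0.          0.          1.        ]]
top [[537.60321623   0.         319.52053367]
 [  0.         537.60321623 238.29703073]
 [  0.           0.           1.        ]] [[ 0.00496147 -0.99994748 -0.00896757 -0.0527928 ]
 [-0.99469081 -0.0040132  -0.10283042  0.57218522]
 [ 0.10278903  0.00943015 -0.99465848  1.49406452]
 [ 0.          0.          0.          1.        ]]
```

View pics/top0.png

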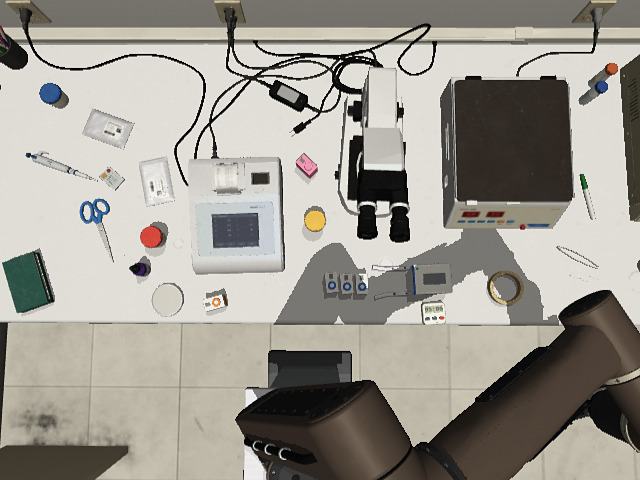

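View pics/scene0.png

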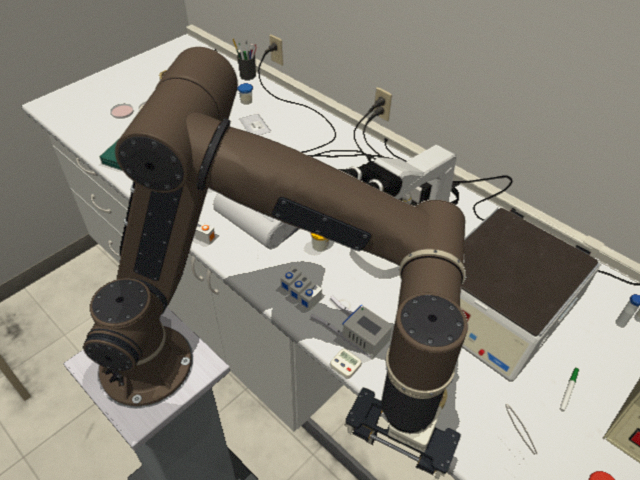

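```bash
cat > h.py <<'E'
import numpy as np,pickle,cv2
def px2w(f,u,v,z):
    K,V=np.array(f["K"]),np.array(f["view"]);R,t=V[:3,:3],V[:3,3]
    d=R.T@np.linalg.inv(K)@[u,v,1];c=-R.T@t
    return c+d*(z-c[2])/d[2]
def w2px(f,p):
    V=np.array(f["view"]);q=np.array(f["K"])@(V[:3,:3]@p+V[:3,3]);return q[:2]/q[2]
def crop(f,x0,y0,x1,y1,s,name):
    im=np.ascontiguousarray(f["pixels"][y0:y1,x0:x1,::-1]);cv2.imwrite("pics/"+name,cv2.resize(im,None,fx=s,fy=s,interpolation=cv2.INTER_CUBIC))
def wf(g,s):
    from scipy.spatial.transform import Rotation as Ro
    T=np.eye(4);T[:3,:3]=Ro.from_euler('xyz',s['ee_rot']).as_matrix();T[:3,3]=s['eef_pos']
    g['view']=np.linalg.inv(T@np.array(g['hand_eye']));return g
E
python3 - <<'E'
from h import *
f=pickle.load(open("pics/top0.pkl","rb"))
crop(f,310,240,470,340,5,"t_row.png")
crop(f,180,270,260,330,8,"t_d.png")
E
```

```text
(no output)
```

View pics/t_row.png

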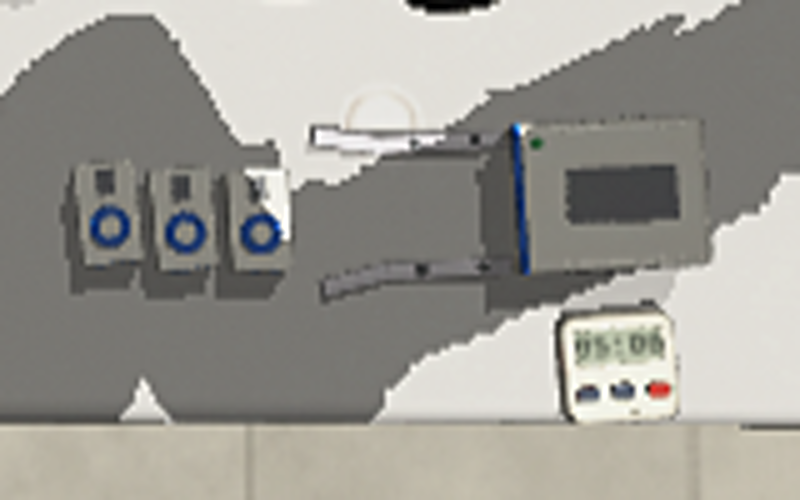

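View pics/t_d.png

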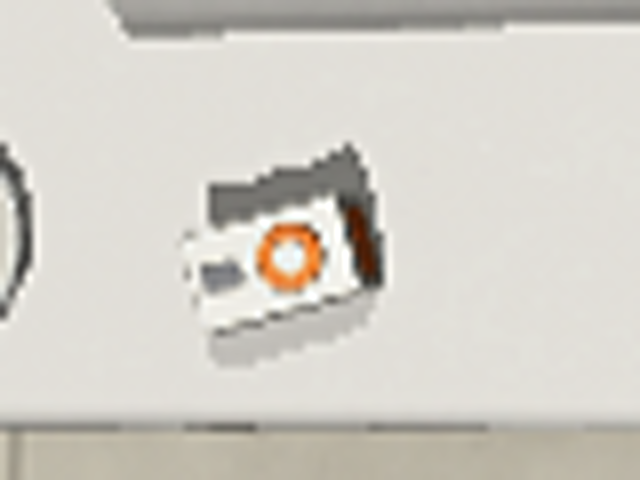

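```bash
python3 - <<'E'
from h import *
f=pickle.load(open("pics/top0.pkl","rb"))
def P(u,v,z,n): p=px2w(f,310+u/5,240+v/5,z);print(n,p[:2].round(4))
P(516,123,.07,'hoodL');P(527,270,.07,'hoodR');P(706,121,.07,'hoodbackL');P(711,262,.07,'hoodbackR')
P(310,137,.014,'railL');P(323,290,.014,'railR')
for n,(u,v) in dict(a=(260,233),b=(185,233),c=(110,228)).items(): P(u,v,.055,n)
P(75,166,.05,'c bl');P(132,163,.05,'c fl');P(83,266,.05,'cbr');P(138,262,.05,'cfr')
P(150,168,.05,'b bl');P(158,268,.05,'bbr');P(208,165,.05,'b fl');P(213,265,.05,'bfr')
P(288,168,.05,'a fl');P(290,265,.05,'afr');P(228,168,.05,'abl');P(233,268,.05,'abr')
def D(u,v,z,n): p=px2w(f,180+u/8,270+v/8,z);print(n,p[:2].round(4))
D(290,256,.055,'dcap');D(188,240,.05,'d');D(340,197,.05,'d');D(212,330,.05,'d');D(360,292,.05,'d')
print(px2w(f,150,237,.069),px2w(f,140,268,.1),px2w(f,167,300,.014),px2w(f,315,221,.069),px2w(f,370,322,0))
E
```

```text
hoodL [ 0.4968 -0.3076]
hoodR [ 0.4167 -0.3125]
hoodbackL [ 0.4984 -0.4115]
hoodbackR [ 0.4216 -0.4126]
railL [ 0.4914 -0.1997]
railR [ 0.4049 -0.2066]
a [ 0.4363 -0.1683]
b [ 0.4361 -0.1269]
c [ 0.4387 -0.0856]
c bl [ 0.4729 -0.0661]
c fl [ 0.4747 -0.0977]
cbr [ 0.4177 -0.0707]
cfr [ 0.4201 -0.1012]
b bl [ 0.472  -0.1077]
bbr [ 0.4168 -0.1122]
b fl [ 0.4738 -0.1399]
bfr [ 0.4186 -0.1426]
a fl [ 0.4724 -0.1843]
afr [ 0.4188 -0.1851]
abl [ 0.4722 -0.151 ]
abr [ 0.417  -0.1537]
dcap [0.3921 0.2333]
d [0.3973 0.2698]
d [0.4124 0.2175]
d [0.3665 0.2607]
d [0.3798 0.2098]
[0.57002614 0.41863599 0.069     ] [0.48271061 0.43235312 0.1       ] [0.39634788 0.3815696  0.014     ] [ 0.61640383 -0.0378395   0.069     ] [ 0.33702627 -0.19450004  0.        ]
```

```bash
python3 - <<'E'
from h import *
f=pickle.load(open("pics/top0.pkl","rb"))
for z in(0,.05,.1): print(px2w(f,190,272,z).round(3),px2w(f,284,271,z).round(3))
g=pickle.load(open("pics/scene0.pkl","rb"))
crop(g,170,170,370,380,3,"s_row.png")
E
```

```text
[0.476 0.322 0.   ] [0.481 0.052 0.   ]
[0.475 0.31  0.05 ] [0.479 0.048 0.05 ]
[0.473 0.297 0.1  ] [0.476 0.044 0.1  ]
```

View pics/s_row.png

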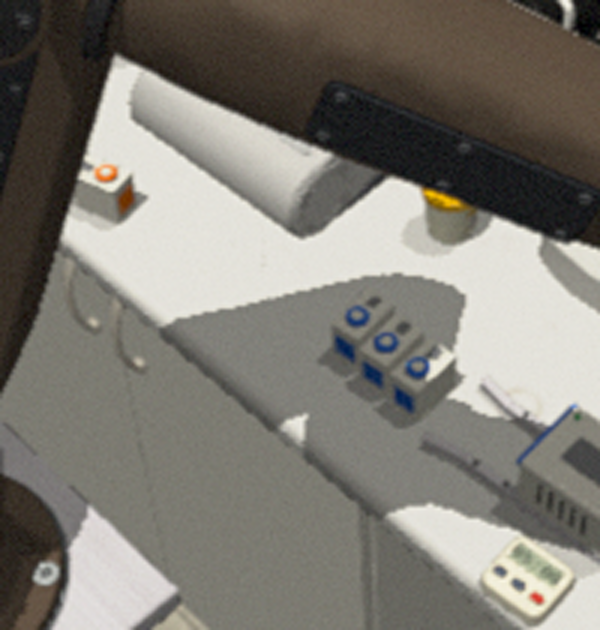

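```bash
python3 -m jog '[[[0.0336,0.0458,0,0,0,0,1],[0.0336,0.0458,0,0,0,0,1],[0.0336,0.0458,0,0,0,0,1],[0.0336,0.0458,0,0,0,0,1],[0.0336,0.0458,0,0,0,0,1],[0.025,0.055,0,0,0,0,1],[0.025,0.055,0,0,0,0,1],[0.025,0.055,0,0,0,0,1],[0.025,0.055,0,0,0,0,1],[0.0025,0.05,0,0,0,0,1],[0.0025,0.05,0,0,0,0,1],[0.0025,0.05,0,0,0,0,1],[0.0025,0.05,0,0,0,0,1],[-0.0142,0.048,-0.012,0,0,0,1],[-0.0142,0.048,-0.012,0,0,0,1],[-0.0142,0.048,-0.012,0,0,0,1],[-0.0142,0.048,-0.012,0,0,0,1],[-0.0142,0.048,-0.012,0,0,0,1],[0,0,0,0,0,0,1]]]'
cat > look.py <<'E'
import sys;from h import *
from station import monitor,grab_frame
n=sys.argv[1]
for c in sys.argv[2:]:
    s=monitor.get_state();f=grab_frame(c)
    if c=='wrist': f=wf(f,s)
    pickle.dump(f,open(f"pics/{c}{n}.pkl","wb"));cv2.imwrite(f"pics/{c}{n}.png",f["pixels"][:,:,::-1])
print({k:np.round(s[k],4).tolist() for k in('t','q','eef_pos','ee_rot','force','width')})
E
python3 look.py 1 wrist top
```

```text
t: 2.48
eef_pos: [0.3884, 0.2413, 0.1905]
ee_rot: [-3.14, 0.001, 1.848]
force: [-0.4, -1.3, 0.2]
width: 0.0877
{'t': 2.525, 'q': [0.9864, 0.0475, -0.5368, -0.0001, -0.9881, -2.2804], 'eef_pos': [0.3887, 0.24, 0.1909], 'ee_rot': [-3.1403, 0.001, 1.8475], 'force': [-0.1957, -0.0616, -0.3857], 'width': 0.0877}
```

View pics/wrist1.png

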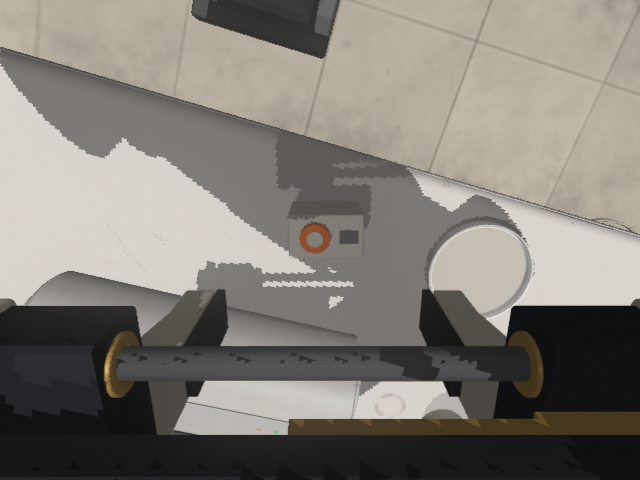

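View pics/top1.png

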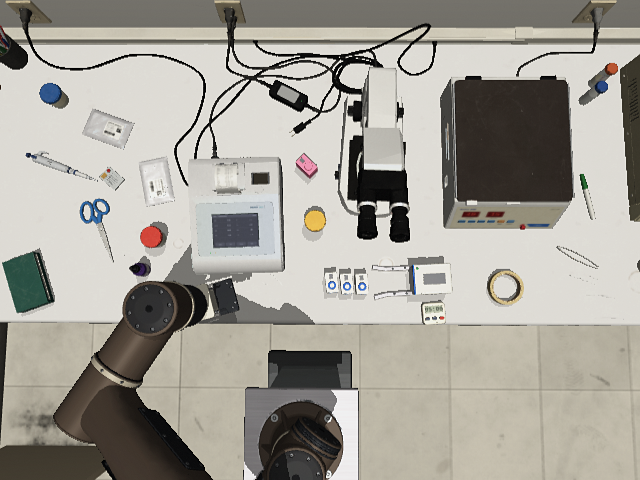

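```bash
python3 - <<'E'
from h import *
crop(pickle.load(open("pics/wrist1.pkl","rb")),270,190,390,280,6,"w1.png")
crop(pickle.load(open("pics/top1.pkl","rb")),315,250,465,310,5,"t1.png")
E
```

```text
(no output)
```

View pics/w1.png

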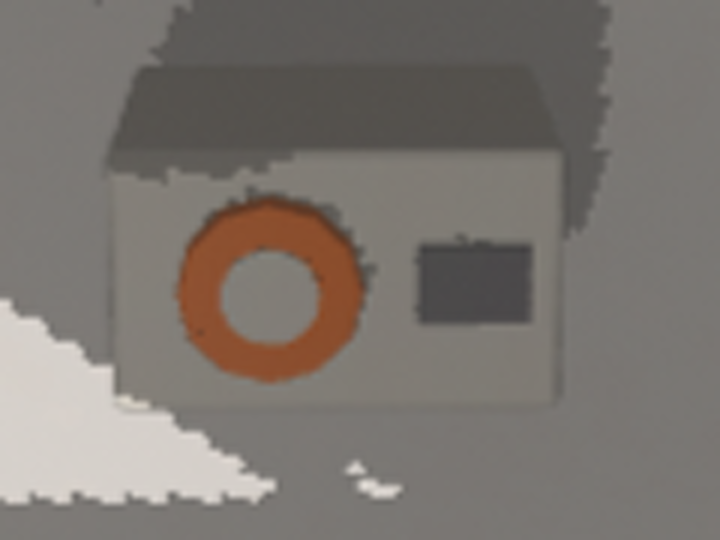

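View pics/t1.png

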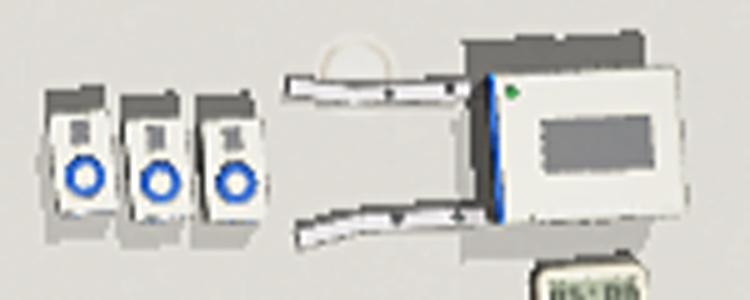

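```bash
python3 - <<'E'
from h import *
f=pickle.load(open("pics/wrist1.pkl","rb"))
P=[px2w(f,270+u/6,190+v/6,.05)[:2] for u,v in((110,152),(562,150),(560,405),(115,405))]
print(np.round(P,4),np.mean(P,0)); e=P[1]-P[0],P[2]-P[3];print([np.degrees(np.arctan2(*x[::-1])) for x in e],[np.linalg.norm(x) for x in(*e,P[3]-P[0],P[2]-P[1])])
f=pickle.load(open("pics/top1.pkl","rb"))
def Q(u,v,z,n): p=px2w(f,315+u/5,250+v/5,z)[:2];print(n,p.round(4));return p
for n,u,v,z in(('screwL1',390,93,.014),('L2',450,89,.014),('R1',398,217,.014),('R2',458,214,.014),('tipL',283,86,.014),('tipR',296,236,.014),('hoodL',488,75,.07),('hoodR',500,222,.07),('hbL',678,68,.07),('hbR',685,216,.07)): Q(u,v,z,n)
for n,c in dict(c=((50,113),(106,108),(115,212),(60,218)),b=((124,120),(182,117),(191,218),(133,222)),a=((199,120),(259,119),(265,218),(208,223))).items():
    p=[Q(u,v,.05,n) for u,v in c];print(n,'centre',np.mean(p,0), 'len',[np.linalg.norm(p[i]-p[i-1]).round(4) for i in range(4)])
for n,u,v in(('c',85,176),('b',160,181),('a',237,182)):Q(u,v,.055,n+'cap')
E
```

```text
[[0.3828 0.2127]
 [0.3676 0.2652]
 [0.399  0.275 ]
 [0.4144 0.2214]] [0.39095253 0.24359481]
[np.float64(106.18834061826512), np.float64(105.93650217596127)] [np.float64(0.054701164776136596), np.float64(0.055783727472615945), np.float64(0.032692934499222004), np.float64(0.032941449444388045)]
screwL1 [ 0.4883 -0.2593]
L2 [ 0.4907 -0.2934]
R1 [ 0.4182 -0.2632]
R2 [ 0.42   -0.2971]
tipL [ 0.492  -0.1986]
tipR [ 0.4072 -0.2055]
hoodL [ 0.4957 -0.3059]
hoodR [ 0.4156 -0.3114]
hbL [ 0.5    -0.4099]
hbR [ 0.4194 -0.412 ]
c [ 0.4746 -0.0661]
c [ 0.4775 -0.0972]
c [ 0.4201 -0.1023]
c [ 0.4166 -0.0719]
c centre [ 0.44720571 -0.08435101] len [np.float64(0.0583), np.float64(0.0312), np.float64(0.0577), np.float64(0.0306)]
b [ 0.4709 -0.1072]
b [ 0.4727 -0.1394]
b [ 0.417  -0.1443]
b [ 0.4146 -0.1122]
b centre [ 0.44381126 -0.12575372] len [np.float64(0.0565), np.float64(0.0322), np.float64(0.0559), np.float64(0.0321)]
a [ 0.4711 -0.1488]
a [ 0.4718 -0.182 ]
a [ 0.4172 -0.1851]
a [ 0.4143 -0.1536]
a centre [ 0.44359652 -0.1674026 ] len [np.float64(0.057), np.float64(0.0333), np.float64(0.0547), np.float64(0.0316)]
ccap [ 0.4398 -0.0856]
bcap [ 0.4372 -0.1269]
acap [ 0.4369 -0.1694]
```

```bash
python3 -m jog '[[[0.0013,0.002,-0.04,0,0,0,1],[0,0,-0.05,0,0,0,1],[0,0,-0.04,0,0,0,1],[0,0,-0.015,0,0,0,1],[0,0,0,0,0,0,0],[0,0,0,0,0,0,0],[0,0,0,0,0,0,0],[0,0,0,0,0,0,0]]]' 25
```

```text
t: 3.58
eef_pos: [0.3912, 0.2417, 0.0474]
ee_rot: [3.14, -0.001, 1.845]
force: [-0.6, -0.3, 4.4]
width: 0.0558
```

```bash
python3 -m jog '[[[0,0,0.045,0,0,0,0],[0,0,0.045,0,0,0,0],[0.004,-0.024,0,0,0,0.113,0],[0.004,-0.024,0,0,0,0.113,0],[0.004,-0.024,0,0,0,0.113,0],[0.004,-0.024,0,0,0,0.113,0],[0.004,-0.024,0,0,0,0.113,0],[0.004,-0.024,0,0,0,0.113,0],[0.004,-0.024,0,0,0,0.113,0],[0.004,-0.024,0,0,0,0.113,0],[0.004,-0.024,0,0,0,0.113,0],[0.004,-0.024,0,0,0,0.113,0],[0.005,-0.020,0,0,0,0.113,0],[0.005,-0.018,0,0,0,0.109,0],[0,0,0,0,0,0,0],[0,0,0,0,0,0,0]]]'; python3 look.py 2 wrist scene top
```

```text
t: 5.58
eef_pos: [0.4406, -0.0366, 0.1366]
ee_rot: [3.141, 0.0, -3.089]
force: [-0.3, -0.9, -1.1]
width: 0.056
{'t': 5.675, 'q': [0.3663, 0.0869, -0.6409, -0.0001, -0.8428, -0.3119], 'eef_pos': [0.4406, -0.0364, 0.1367], 'ee_rot': [3.1414, 0.0002, -3.0873], 'force': [-0.0078, 0.6329, -1.4996], 'width': 0.0558}
```

View pics/wrist2.png

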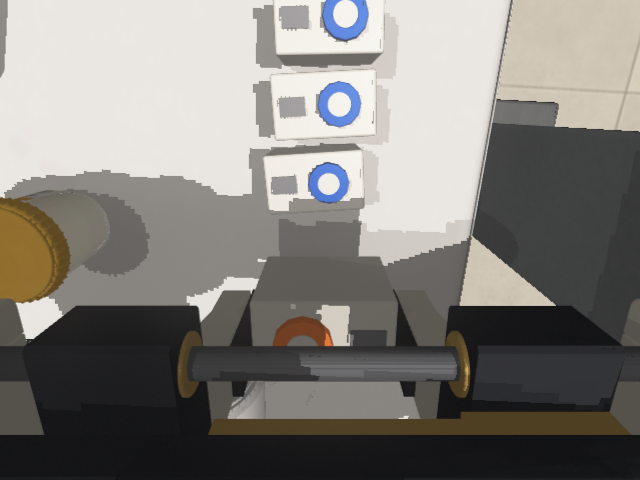

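View pics/scene2.png

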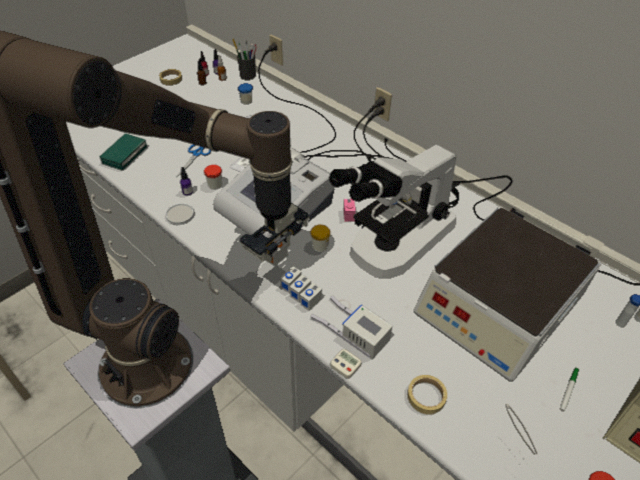

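View pics/top2.png

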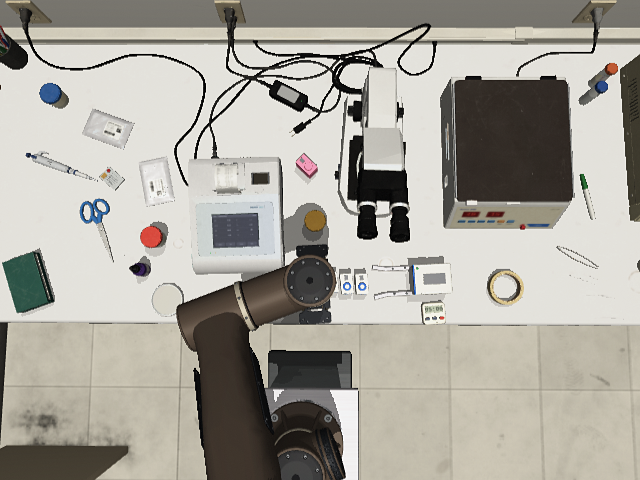

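```bash
python3 - <<'E'
from h import *
f=pickle.load(open("pics/wrist2.pkl","rb"))
crop(f,240,0,440,310,2.6,"w2.png")
t=pickle.load(open("pics/top2.pkl","rb"));crop(t,330,255,460,310,6,"t2.png")
E
```

```text
(no output)
```

View pics/w2.png

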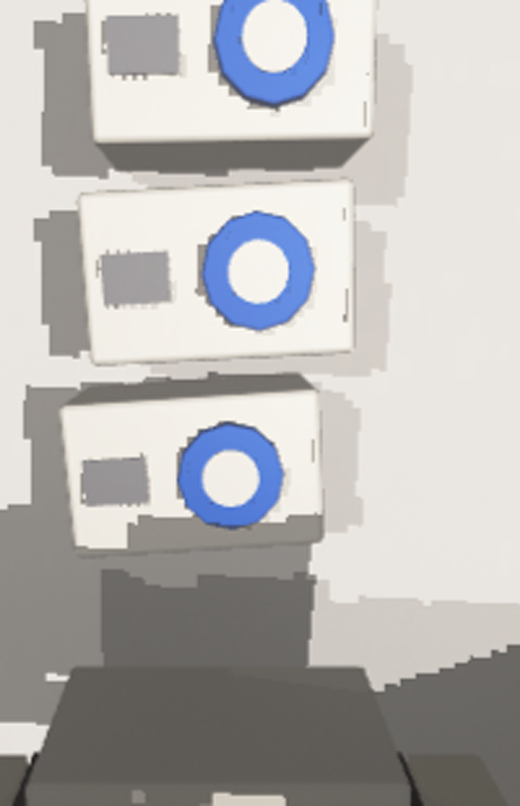

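View pics/t2.png

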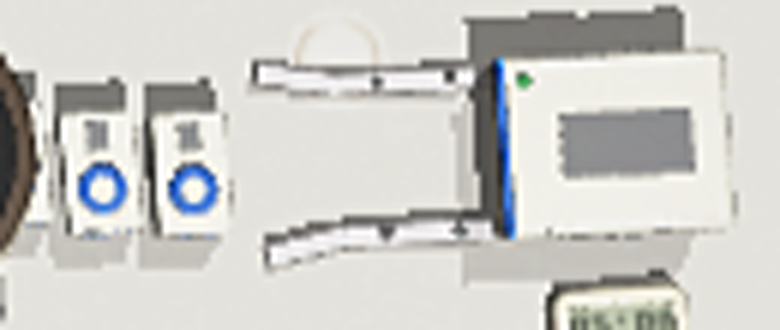

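```bash
python3 - <<'E'
from h import *
f=pickle.load(open("pics/wrist2.pkl","rb"))
W=lambda u,v,z:px2w(f,240+u/2.6,v/2.6,z)[:2]
for n,c in dict(c=((62,408),(318,390),(322,540),(77,550)),b=((79,195),(352,180),(353,350),(95,363))).items():
    p=np.array([W(u,v,.05) for u,v in c]);m=p.mean(0);e=(p[0]+p[3]-p[1]-p[2])/2;a=(p[0]+p[1]-p[2]-p[3])/2
    print(n,m,'tilt',np.arctan2(e[1],e[0]),'w',np.linalg.norm(e),'l',np.linalg.norm(a))
a=W(95,141,.05),W(372,136,.05);print('a rear edge',a,a[0]-a[1], (a[0]+a[1])/2)
# D front face: bottom/top edge, lift: z offset
L=.1367-.0474
print('D fr bottom',W(72,668,L),W(365,668,L),'top',W(25,782,L+.05),W(410,782,L+.05))
E
```

```text
c [ 0.44848303 -0.0834605 ] tilt 0.1083781581967298 w 0.054781657779950275 l 0.03203010673598756
b [ 0.44524865 -0.12490171] tilt 0.10255192025873236 w 0.05466015071569982 l 0.032914559341992576
a rear edge (array([ 0.47124228, -0.14850186]), array([ 0.41652112, -0.15229127])) [0.05472116 0.0037894 ] [ 0.4438817  -0.15039657]
D fr bottom [ 0.46957446 -0.05176291] [ 0.41376855 -0.05473763] top [ 0.46947757 -0.05310902] [ 0.41438314 -0.05605367]
```

```bash
python3 -m jog '[[[0.001,0,-0.04,0,0,0,0],[0,0,-0.035,0,0,0,0],[0,0,-0.014,0,0,0,0],[0,0,0,0,0,0,0],[0,0,0,0,0,0,0.8],[0,0,0,0,0,0,0.8],[0,0,0,0,0,0,0],[0,0,0,0,0,0,0],[0,0,0,0,0,0,0],[0,0,0,0,0,0,0]]]' 25; python3 look.py 3 wrist
```

```text
t: 6.98
eef_pos: [0.4419, -0.0368, 0.0478]
ee_rot: [3.142, 0.0, -3.087]
force: [-2.1, 1.3, 5.6]
width: 0.0561
{'t': 6.975, 'q': [0.3642, 0.233, -0.7404, 0.0, -0.5971, -0.3093], 'eef_pos': [0.4419, -0.0368, 0.0478], 'ee_rot': [3.1415, 0.0004, -3.0866], 'force': [-2.1039, 1.3282, 5.5591], 'width': 0.0561}
```

View pics/wrist3.png

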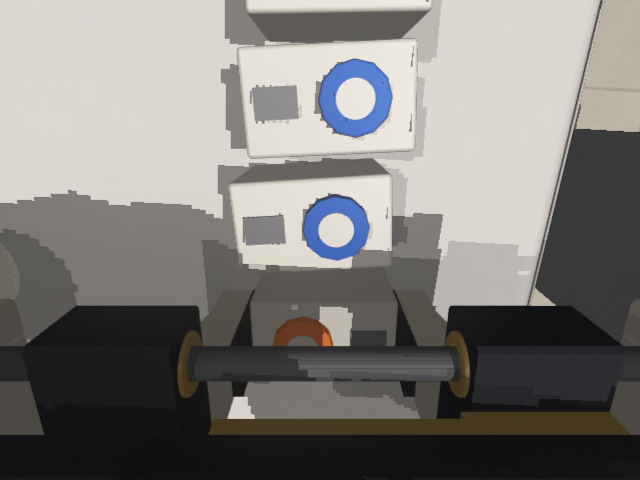

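```bash
python3 -m jog '[[[0,0,0.002,0,0,0,0],[0.0002,-0.004,0,0,0,0,0],[0.0002,-0.004,0,0,0,0,0],[0.0002,-0.004,0,0,0,0,0],[0.0002,-0.004,0,0,0,0,0],[0.0002,-0.004,0,0,0,0,0],[0.0002,-0.004,0,0,0,0,0],[0.0002,-0.004,0,0,0,0,0],[0,0,0,0,0,0,0]]]'; python3 look.py 4 wrist top
```

```text
t: 8.15
eef_pos: [0.4431, -0.0652, 0.0495]
ee_rot: [-3.141, -0.0, -3.087]
force: [0.1, -0.3, -1.4]
width: 0.0555
{'t': 8.2, 'q': [0.2968, 0.2362, -0.7289, 0.0001, -0.6059, -0.2423], 'eef_pos': [0.4431, -0.0651, 0.0496], 'ee_rot': [-3.1415, -0.0001, -3.0869], 'force': [0.0915, -0.6116, -1.4856], 'width': 0.0558}
```

View pics/wrist4.png

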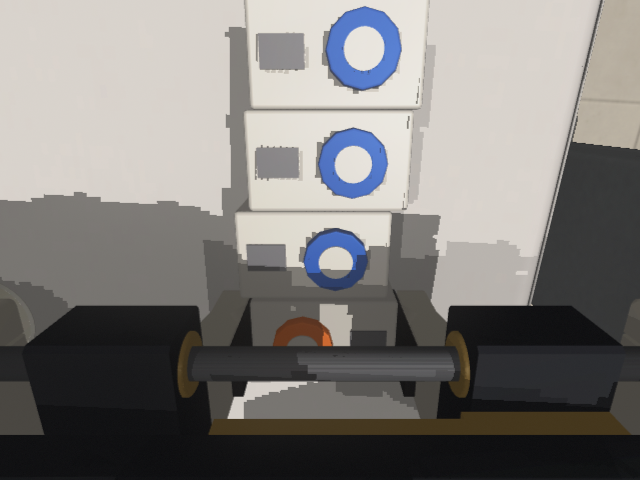

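```bash
python3 - <<'E'
from h import *
f=pickle.load(open("pics/wrist4.pkl","rb"))
W=lambda u,v,z=.05:px2w(f,u,v,z)[:2]
for n,l,r in(('a rear',(250,106),(419,107)),('b front',(246,111),(411,111)),('b rear',(250,208),(408,209)),('c front',(237,212),(391,212)),('c rear',(243,296),(388,297)),('d front',(253,299),(395,299))):
    a,b=W(*l),W(*r);m=(a+b)/2;print(n,m.round(4),'bay lat',(m[0]-(.4533-.055*(m[1]+.2613))).round(4),'tilt',((a-b)[1]/(a-b)[0]).round(3),np.linalg.norm(a-b).round(4))
t=pickle.load(open("pics/top4.pkl","rb"));crop(t,310,245,470,325,5,"t4.png")
E
```

```text
a rear [ 0.4448 -0.1517] bay lat -0.0025 tilt 0.049 0.0547
b front [ 0.4466 -0.1502] bay lat -0.0005 tilt 0.055 0.0536
b rear [ 0.4446 -0.1179] bay lat -0.0009 tilt 0.049 0.0554
c front [ 0.4498 -0.1163] bay lat 0.0044 tilt 0.055 0.0541
c rear [ 0.4476 -0.0836] bay lat 0.0041 tilt 0.048 0.0547
d front [ 0.4444 -0.0827] bay lat 0.0009 tilt 0.055 0.0537
```

View pics/t4.png

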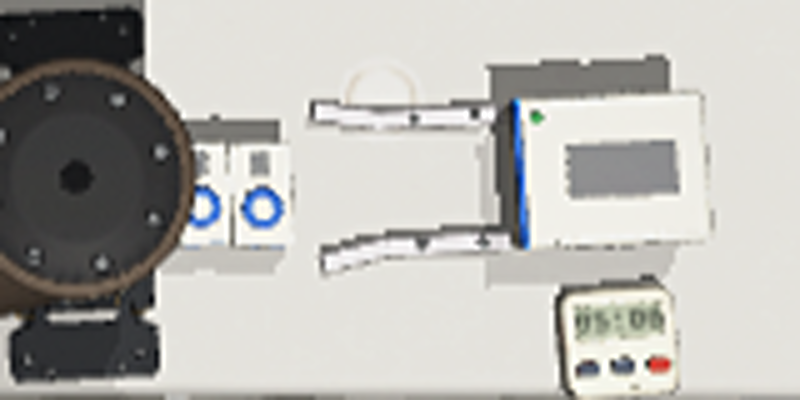

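```bash
python3 -m jog '[[[0,0,-0.0015,0,0,0,0],[0.0003,-0.005,0,0,0,0,0],[0.0003,-0.005,0,0,0,0,0],[0.0003,-0.005,0,0,0,0,0],[0.0003,-0.005,0,0,0,0,0],[0.0003,-0.005,0,0,0,0,0],[0.0002,-0.005,0,0,0,0,0],[0.0003,-0.005,0,0,0,0,0],[0.0003,-0.005,0,0,0,0,0],[0.0003,-0.005,0,0,0,0,0],[0.0002,-0.005,0,0,0,0,0],[0.0003,-0.005,0,0,0,0,0],[0.0003,-0.005,0,0,0,0,0]]]'; python3 look.py 5 wrist top
```

```text
t: 9.88
eef_pos: [0.4467, -0.1252, 0.0481]
ee_rot: [-3.142, 0.0, -3.087]
force: [0.1, 1.1, -0.9]
width: 0.0559
{'t': 9.925, 'q': [0.1523, 0.2611, -0.6957, 0.0002, -0.6141, -0.0975], 'eef_pos': [0.4466, -0.1255, 0.0481], 'ee_rot': [-3.1415, -0.0, -3.0866], 'force': [0.0811, -0.534, -1.4626], 'width': 0.0558}
```

View pics/wrist5.png

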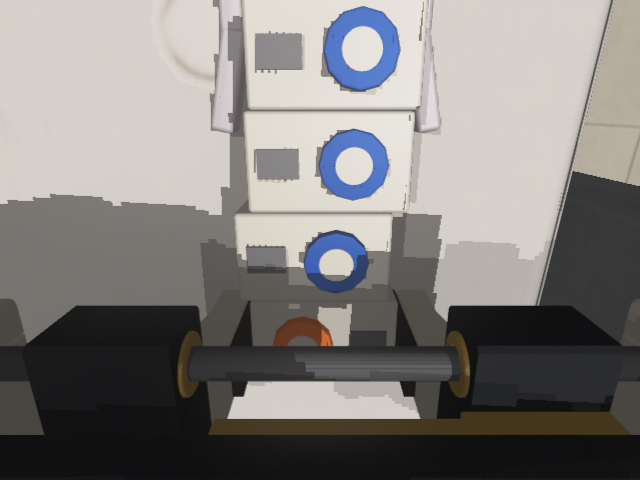

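```bash
python3 -m jog '[[[0,0,-0.001,0,0,0,0],[0.0003,-0.005,0,0,0,0,0],[0.0003,-0.005,0,0,0,0,0],[0.0002,-0.005,0,0,0,0,0],[0.0003,-0.005,0,0,0,0,0],[0.0003,-0.005,0,0,0,0,0],[0.0003,-0.005,0,0,0,0,0],[0.0002,-0.005,0,0,0,0,0],[0.0003,-0.005,0,0,0,0,0],[0.0003,-0.005,0,0,0,0,0],[0.0003,-0.005,0,0,0,0,0]]]'; python3 look.py 6 wrist top
```

```text
t: 11.35
eef_pos: [0.4505, -0.1746, 0.0479]
ee_rot: [-3.142, 0.002, -3.086]
force: [-0.4, 4.2, 6.6]
width: 0.0562
{'t': 11.4, 'q': [0.0377, 0.2869, -0.6552, 0.0003, -0.6267, 0.0177], 'eef_pos': [0.4505, -0.175, 0.0478], 'ee_rot': [-3.1414, 0.0019, -3.086], 'force': [-0.0364, 1.5565, 5.9076], 'width': 0.0556}
```

View pics/wrist6.png

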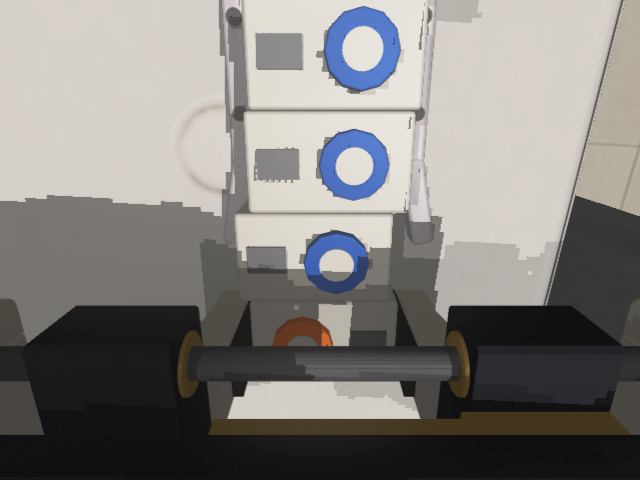

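```bash
python3 - <<'E'
from h import *
f=pickle.load(open("pics/top6.pkl","rb"));crop(f,310,245,470,325,5,"t6.png")
E
```

```text
(no output)
```

View pics/t6.png

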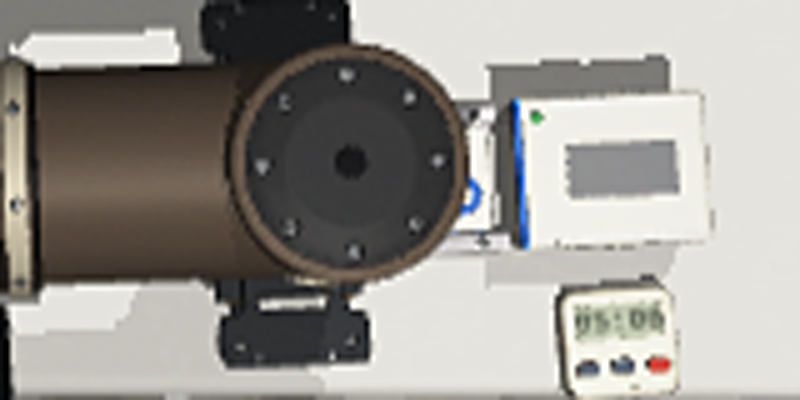

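```bash
python3 -m jog '[[[0.0003,-0.005,0.0007,0,0,0,0],[0.0003,-0.005,0,0,0,0,0],[0.0002,-0.005,0,0,0,0,0],[0.0003,-0.005,0,0,0,0,0],[0.0003,-0.005,0,0,0,0,0],[0.0003,-0.005,0,0,0,0,0],[0.0002,-0.005,0,0,0,0,0]]]'; python3 look.py 7 wrist
```

```text
t: 12.32
eef_pos: [0.4514, -0.2102, 0.0478]
ee_rot: [-3.142, 0.0, -3.087]
force: [-0.4, 4.4, 4.0]
width: 0.0558
{'t': 12.325, 'q': [-0.0404, 0.3072, -0.6218, 0.0, -0.6416, 0.0953], 'eef_pos': [0.4514, -0.2102, 0.0478], 'ee_rot': [-3.1416, 0.0003, -3.0866], 'force': [-0.411, 4.378, 4.0081], 'width': 0.0558}
```

View pics/wrist7.png

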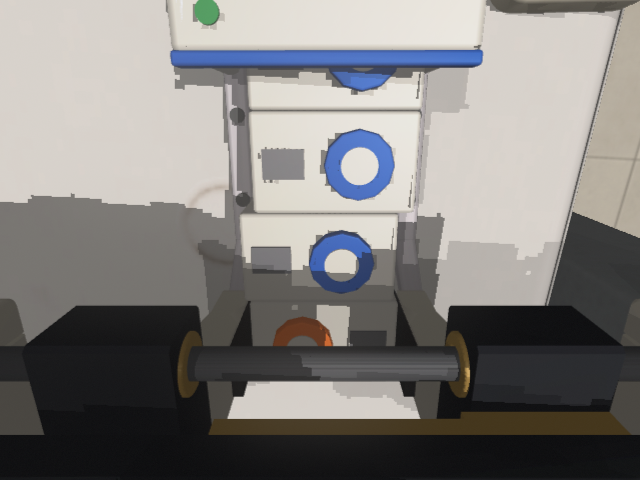

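```bash
python3 -m jog '[[[0.0002,-0.003,0.0004,0,0,0,0],[0.0001,-0.003,0,0,0,0,0],[0.0002,-0.003,0,0,0,0,0],[0.0001,-0.002,0,0,0,0,0]]]'; python3 -m jog '[[[0.0001,-0.002,0,0,0,0,0],[0.0001,-0.002,0,0,0,0,0]]]'; python3 -m jog '[[[0.0001,-0.002,0,0,0,0,0]]]'
```

```text
t: 12.88
eef_pos: [0.4516, -0.221, 0.0479]
ee_rot: [3.141, -0.001, -3.087]
force: [1.1, 1.8, -2.5]
width: 0.0559
t: 13.12
eef_pos: [0.4519, -0.2249, 0.0481]
ee_rot: [3.142, -0.0, -3.087]
force: [0.1, 1.6, -1.3]
width: 0.0558
t: 13.25
eef_pos: [0.4521, -0.227, 0.0481]
ee_rot: [3.142, -0.0, -3.087]
force: [0.3, 1.8, -1.6]
width: 0.056
```

```bash
python3 -m jog '[[[0.0001,-0.0015,0,0,0,0,0],[0.0001,-0.0015,0,0,0,0,0]]]'; python3 -m jog '[[[0.0001,-0.0015,0,0,0,0,0],[0.0001,-0.0015,0,0,0,0,0]]]';python3 -m jog '[[[0.0001,-0.0015,0,0,0,0,0]]]'
```

```text
t: 13.5
eef_pos: [0.4524, -0.2299, 0.0482]
ee_rot: [3.142, -0.0, -3.087]
force: [-0.0, 1.9, -1.5]
width: 0.0557
t: 13.75
eef_pos: [0.4526, -0.2329, 0.0482]
ee_rot: [-3.142, -0.0, -3.087]
force: [-1.0, 1.3, -1.0]
width: 0.0558
t: 13.88
eef_pos: [0.4527, -0.2344, 0.0482]
ee_rot: [-3.142, 0.0, -3.087]
force: [0.4, 1.9, -1.5]
width: 0.0561
```

```bash
python3 -m jog '[[[0.0001,-0.0015,0,0,0,0,0],[0.0001,-0.0015,0,0,0,0,0]]]'; python3 -m jog '[[[0.0001,-0.0015,0,0,0,0,0],[0.0001,-0.0015,0,0,0,0,0]]]';python3 -m jog '[[[0.0001,-0.0015,0,0,0,0,0]]]'
```

```text
t: 14.12
eef_pos: [0.4529, -0.2374, 0.0482]
ee_rot: [3.142, 0.0, -3.087]
force: [0.4, 1.1, -1.7]
width: 0.0562
t: 14.38
eef_pos: [0.4531, -0.2404, 0.0482]
ee_rot: [-3.142, 0.0, -3.087]
force: [-0.2, 2.1, -1.4]
width: 0.0557
t: 14.5
eef_pos: [0.4532, -0.2419, 0.0482]
ee_rot: [3.142, -0.0, -3.087]
force: [-0.3, 1.4, -1.2]
width: 0.0553
```

```bash
python3 -m jog '[[[0.0001,-0.0015,0,0,0,0,0]]]'; python3 -m jog '[[[0.0001,-0.0015,0,0,0,0,0]]]';python3 -m jog '[[[0.0001,-0.0015,0,0,0,0,0]]]';python3 -m jog '[[[0.0001,-0.0015,0,0,0,0,0]]]'
```

```text
t: 14.62
eef_pos: [0.4533, -0.2434, 0.0482]
ee_rot: [3.142, 0.0, -3.087]
force: [0.4, 1.9, -1.4]
width: 0.056
t: 14.75
eef_pos: [0.4534, -0.2449, 0.0482]
ee_rot: [-3.142, 0.0, -3.087]
force: [-0.3, 1.2, -0.1]
width: 0.0559
t: 14.88
eef_pos: [0.4534, -0.2463, 0.0482]
ee_rot: [3.141, -0.0, -3.087]
force: [0.8, 3.6, 0.0]
width: 0.0558
t: 15.0
eef_pos: [0.4535, -0.2476, 0.0482]
ee_rot: [3.141, -0.0, -3.087]
force: [-0.3, 6.3, 1.5]
width: 0.0557
```

```bash
python3 -m jog '[[[0.0001,-0.0015,0,0,0,0,0]]]'; python3 -m jog '[[[0,-0.001,0,0,0,0,0],[0,0,0,0,0,0,0]]]'
```

```text
t: 15.12
eef_pos: [0.4536, -0.2488, 0.0482]
ee_rot: [3.141, -0.0, -3.087]
force: [-0.7, 9.8, 2.0]
width: 0.0559
t: 15.38
eef_pos: [0.4536, -0.2496, 0.0482]
ee_rot: [3.141, -0.0, -3.087]
force: [-1.1, 9.0, 1.8]
width: 0.056
```

```bash
python3 -m jog '[[[0.0001,-0.0015,0,0,0,0,0],[0,0,0,0,0,0,0]]]'; python3 -m jog '[[[0,0,0,0,0,0,0]]]'
```

```text
t: 15.62
eef_pos: [0.4537, -0.2508, 0.0482]
ee_rot: [3.14, -0.0, -3.087]
force: [-0.7, 10.8, 2.7]
width: 0.0558
t: 15.75
eef_pos: [0.4537, -0.2508, 0.0482]
ee_rot: [3.14, -0.0, -3.087]
force: [-0.9, 11.4, 2.5]
width: 0.0558
```

```bash
python3 -m jog '[[[0,-0.0008,0,0,0,0,0],[0,0,0,0,0,0,0],[0,0,0,0,0,0,0],[0,0,0,0,0,0,0],[0,0,0,0,0,0,0]]]'; python3 -m jog '[[[0,0,0,0,0,0,0],[0,0,0,0,0,0,0],[0,0,0,0,0,0,0],[0,0,0,0,0,0,0]]]'; python3 look.py 8 wrist
```

```text
t: 16.38
eef_pos: [0.4537, -0.2514, 0.0482]
ee_rot: [3.14, -0.0, -3.087]
force: [-0.5, 14.2, 2.1]
width: 0.0554
t: 16.88
eef_pos: [0.4537, -0.2514, 0.0482]
ee_rot: [3.14, -0.0, -3.087]
force: [0.4, 13.0, 3.4]
width: 0.0561
{'t': 16.875, 'q': [-0.1282, 0.3344, -0.5741, -0.0022, -0.6626, 0.1849], 'eef_pos': [0.4537, -0.2514, 0.0482], 'ee_rot': [3.1402, -0.0001, -3.0866], 'force': [0.3879, 12.9854, 3.402], 'width': 0.0561}
```

View pics/wrist8.png

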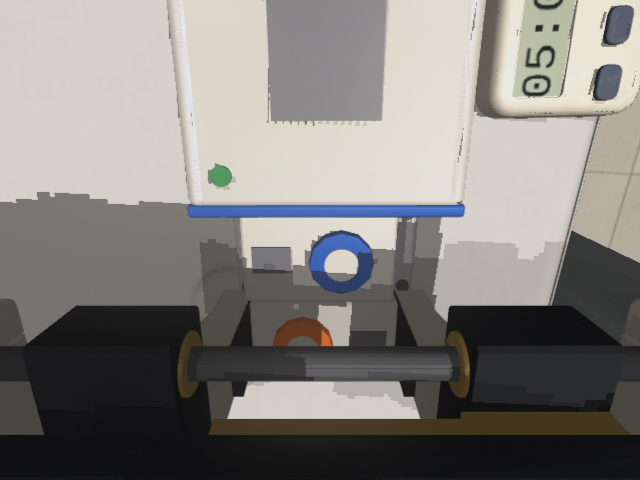

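```bash
python3 -m jog '[[[-0.0001,0.001,0,0,0,0,0],[-0.0001,0.001,0,0,0,0,0],[0,0.001,0,0,0,0,0],[0,0,0,0,0,0,0]]]'; python3 -m jog '[[[-0.0001,0.0007,0,0,0,0,0],[0,0,0,0,0,0,0]]]'
```

```text
t: 17.42
eef_pos: [0.4536, -0.2491, 0.0482]
ee_rot: [3.141, -0.0, -3.086]
force: [-0.8, 7.3, 0.8]
width: 0.0561
t: 17.68
eef_pos: [0.4535, -0.2486, 0.0482]
ee_rot: [3.141, 0.0, -3.086]
force: [0.3, 5.3, 0.7]
width: 0.0559
```

```bash
python3 -m jog '[[[0,0.001,0,0,0,0,0],[0,0,0,0,0,0,0]]]'; python3 -m jog '[[[-0.0001,0.0007,0,0,0,0,0],[0,0,0,0,0,0,0]]]'
```

```text
t: 17.92
eef_pos: [0.4535, -0.2478, 0.0482]
ee_rot: [3.142, 0.0, -3.087]
force: [-0.5, 4.8, 0.3]
width: 0.0559
t: 18.18
eef_pos: [0.4534, -0.2473, 0.0481]
ee_rot: [-3.142, -0.0, -3.087]
force: [-0.0, 3.3, -1.1]
width: 0.0561
```

```bash
python3 -m jog '[[[0,0.0008,-0.0004,0,0,0,0],[0,0,0,0,0,0,0]]]'; python3 -m jog '[[[0,0,0,0,0,0,0.7],[0,0,0,0,0,0,0.8],[0,0,0,0,0,0,0.9],[0,0,0,0,0,0,0.9]]]'; python3 look.py 9 wrist
```

```text
t: 18.42
eef_pos: [0.4535, -0.2467, 0.0479]
ee_rot: [-3.141, 0.0, -3.087]
force: [-0.2, 0.9, -1.0]
width: 0.0557
t: 18.92
eef_pos: [0.4534, -0.2465, 0.0478]
ee_rot: [-3.142, -0.0, -3.087]
force: [0.3, 0.3, 0.4]
width: 0.0777
{'t': 18.925, 'q': [-0.1171, 0.3313, -0.5818, 0.0001, -0.6577, 0.1721], 'eef_pos': [0.4534, -0.2465, 0.0478], 'ee_rot': [-3.1415, -0.0, -3.0866], 'force': [0.2839, 0.3243, 0.4428], 'width': 0.0777}
```

View pics/wrist9.png

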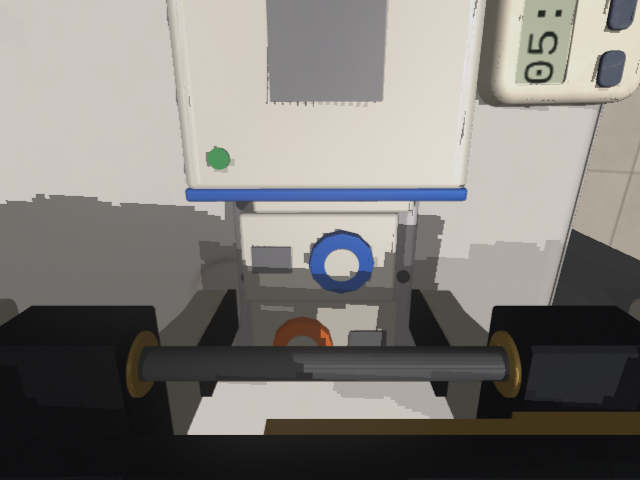

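```bash
python3 -m jog '[[[0,0,0.01,0,0,0,0.9],[0,0,0.02,0,0,0,0.9],[0,0,0.03,0,0,0,1],[0,0,0.04,0,0,0,1],[0,0,0.05,0,0,0,1],[0,0.05,0.03,0,0,0,1],[0,0.05,0,0,0,0,1],[0,0.05,0,0,0,0,1],[0,0.05,0,0,0,0,1],[0,0,0,0,0,0,1]]]'; python3 look.py 10 wrist scene top
```

```text
t: 20.23
eef_pos: [0.4535, -0.0439, 0.2288]
ee_rot: [3.141, 0.002, -3.082]
force: [0.5, -0.8, -0.3]
width: 0.0879
{'t': 20.325, 'q': [0.3334, 0.0073, -0.4846, 0.0001, -1.0781, -0.2765], 'eef_pos': [0.4533, -0.046, 0.2284], 'ee_rot': [3.1415, 0.0008, -3.0846], 'force': [0.5553, -1.0629, -0.0522], 'width': 0.0873}
```

```bash
python3 - <<'E'
from h import *
f=pickle.load(open("pics/top10.pkl","rb"));crop(f,310,245,470,325,5,"t10.png")
f=pickle.load(open("pics/scene10.pkl","rb"));crop(f,250,240,410,400,4,"s10.png")
E
```

```text
(no output)
```

View pics/wrist10.png

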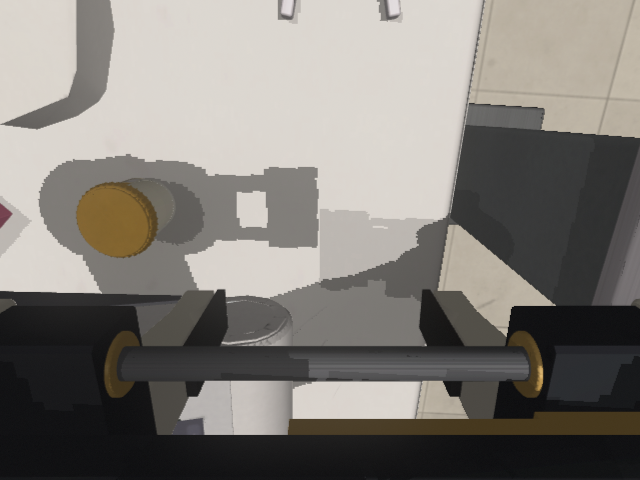

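View pics/t10.png

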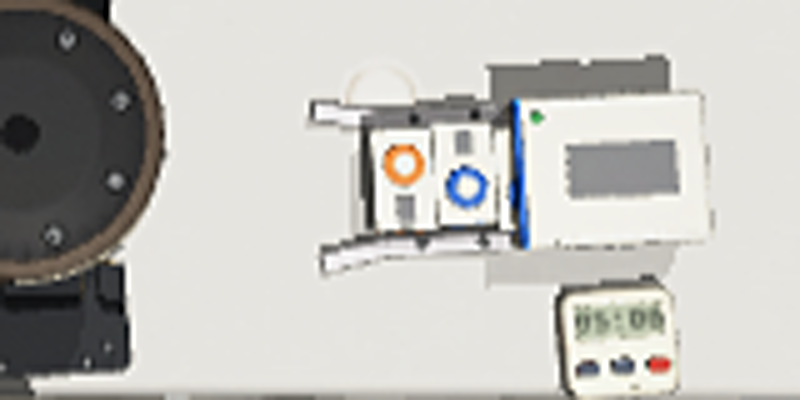

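View pics/s10.png

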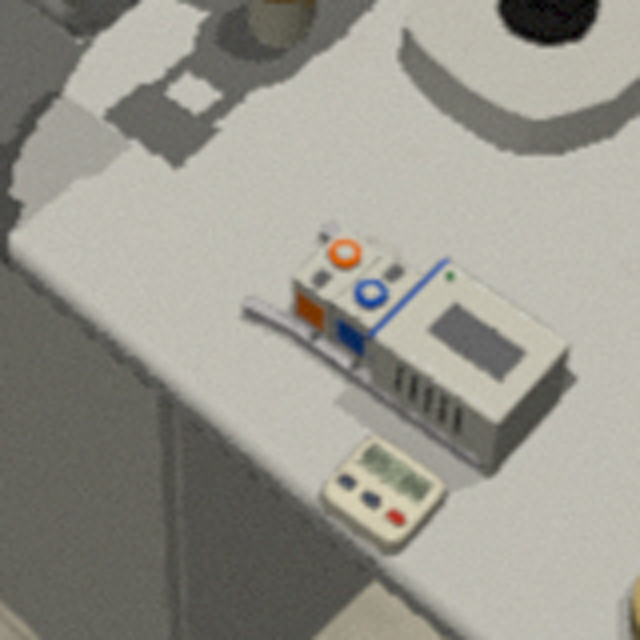

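View pics/top10.png

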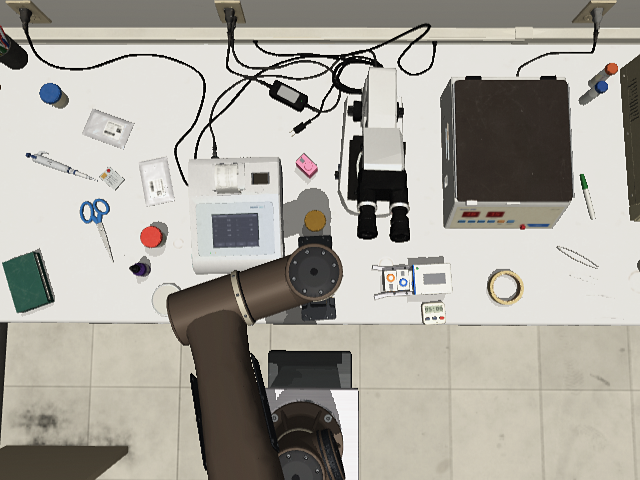

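```bash
python3 -c "
from station import job_done;print(job_done())"
```

```text
the job is handed in; nothing more can be done
None
```

The orange-capped pack is behind the three blue-capped ones, and the closed row has been pushed into the bay, pressed home and released. I handed the job in at about 20 s of the 51 s allowed; no verdict came back.

- **Closing up:** I gripped pack_d across its width, turned it to the bay's axis and set it behind pack_c. Pushing with it closed all four up before the front pack reached the lead-ins, at the bay's angle of about 0.055 rad. Sideways they were still offset by up to about 4 mm, which the rails took out.
- **Sliding in:** The push measured about 1 to 4 N as the row slid in.
- **Pressing:** The row met the end plate with the gripper at about y = -0.245 m. I held it there for over 1 s at 11 to 14 N on the wrist. The highest reading was 14.2 N, well under 20 N. These are single readings at the end of each move, so a brief peak between them would not show.
- **Letting go:** I backed off slowly until the push was about 1 N, opened the gripper, lifted straight up and moved clear.

**Last pictures:** The two packs still visible, pack_c and pack_d, stand straight and upright between the rails. Their caps are about 34 mm apart, one pack length, so they are closed up. Packs a and b are mostly under the hood, so I could only check those two by the push force and the earlier pictures.

The bystanders I could see are where they were at the start, as is the pink look-alike. The arm partly hid the petri dish in the last overhead picture.

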